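# Show the wrong-way-round sample tube to the sloping viewer

## Task

Of the three sample tubes lying in the cradle, one has been laid the wrong way round, its cap pointing opposite to the other two. Pick that tube out of the cradle and hold it in the air in front of the sloping window of the viewer for inspection: centred on the window, about 8 cm off the glass, parallel to the window's slope with its cap end uphill, not touching the viewer. Leave the other tubes lying, disturb nothing else, and finish while still holding the tube there, still.

Things in the scene. Friction and masses are not known exactly. Their poses are not given: they have to be found in the camera images.
- tube_a: one of three like capped sample tubes lying level in the cradle: clear tube 13 mm in diameter with a blue 16 mm dia. cap on its last 16 mm, 100 mm long overall, about 30 g. Origin on its axis at mid-length; x runs along the tube from the foot towards the cap (the roll about x is arbitrary)
- tube_b: one of three like capped sample tubes lying level in the cradle: clear tube 13 mm in diameter with a blue 16 mm dia. cap on its last 16 mm, 100 mm long overall, about 30 g. Origin on its axis at mid-length; x runs along the tube from the foot towards the cap (the roll about x is arbitrary)
- tube_c: one of three like capped sample tubes lying level in the cradle: clear tube 13 mm in diameter with a blue 16 mm dia. cap on its last 16 mm, 100 mm long overall, about 30 g. Origin on its axis at mid-length; x runs along the tube from the foot towards the cap (the roll about x is arbitrary)
- tube_a_cap (a point): the centre of the end face of tube_a's cap, 50 mm from the tube's origin along its x
- tube_b_cap (a point): the centre of the end face of tube_b's cap, 50 mm from the tube's origin along its x
- tube_c_cap (a point): the centre of the end face of tube_c's cap, 50 mm from the tube's origin along its x
- cradle: fixed open cradle: base 100 x 208 x 6 mm, two white combs across it (x = -27, +27 mm, 6 mm thick, tops 47 mm up), with U-shaped places 15 mm wide, 9 mm deep at y = -70, 0, 70 mm. Tubes lie along its x, mid-length at x = 0, axis 44.5 mm above the worktop; between the combs (48 mm clear) fingers have 38 mm free below the axis. Origin: centre of the underside, z up
- viewer: fixed inspection viewer: a grey panel 140 x 160 x 26 mm tilted 30 deg on a small stand, its highest edge 110 mm above the worktop and away from the robot. Origin at the centre of its underside on the worktop, x horizontal towards the high edge
- window: the viewer's oblong grey-green glass window with a dark round lens in its middle, 112 x 56 mm in an aluminium frame, in the middle of the sloping panel, long side up the slope. Origin at the middle of the glass, 75 mm above the worktop; x along the glass up the slope (30 deg above level), y level across it, z out of the glass (up and towards the robot's side)
- beaker: glass beaker, 55 mm dia., 68 mm high, a bystander standing behind the cradle. Origin at the centre of its underside
- white_bottle: white bottle with a screw cap, 52 mm dia., 105 mm high, a bystander standing behind the work. Origin at the centre of its underside
Not all that is in view belongs to the job. What is shaped like the tube_a but brown or pink is not meant.

How it is judged:
By the outcome, as a careful person would: the job done as asked, in the order asked, and still so for the second after the job is handed in, while the arm keeps its last pose, push and grip.
It also fails if it takes over 34 s, if anything falls off the work surface, if the arm or the gripper's body presses on something with over 40 N, if the wrist force passes 120 N, or if a joint passes its speed limit or range.

## Robot

A 6-joint arm with a two-finger parallel gripper is mounted at the origin on a cart in front of the work surface, level with it; the furniture and walls round the work are solid. World frame = base frame: x ahead of the robot, y to its left, z up, the work surface at z = 0. Lengths are in m, angles in rad, forces in N, time in s.
With the tool pointing down it reaches from about 0.25 to 0.725 m from the base axis. Payload 4 kg.
Tool frame: the origin (TCP) lies on the centre line of the jaws, within the pads' length; the fingertips stand 17 mm ahead of it and the grasp point (between the pads) lies 2 mm behind it; z points along the fingers, y is the line along which they close (so a half turn about z gives the same grasp; the last joint's range is limited). The gripper opens to 85 mm and grips with 20 to 120 N. Pads are 22 mm wide; open, the fingers measure 114 mm over their backs; the gripper's body (76 mm by 85 mm) begins 54 mm behind the grasp point. The pads swing forward as they close: fully open they stand 13 mm farther back than shut.
Start: joints at [-1.343, 0.241, 0.005, 1.335, 0, 1.571], TCP at [0.113, -0.487, 0.248] pointing down, gripper open.
Joint ranges: [-2.72, 2.72], [-1.05, 1.87], [-1.09, 1.28], [-1.99, 2.15], [-1.42, 1.44], [-3.14, 3.14]. Speed limits (rad/s): [2.79, 2.79, 3.14, 3.14, 3.14, 3.14].

## Interface

Orientations are given as a unit quaternion [x, y, z, w].
In Python, from workcell import get_obs, imaging, order gives the robot as it stands.
- The arm moves only by the tool apply_moves, never from a script. Its argument "targets" is a list that holds one entry, the list of rows, each a list of 5 numbers: the shift along the world's x, y, z in units of 40 mm (1.0 is 40 mm), then the turn about the world's z in degrees, then the gripper command: -1 is shut, 1 is fully open, values between are in proportion. In form: [[[dx, dy, dz, turn, fingers], ...]]. A call has 1 to 8 rows; each row shifts and turns the commanded pose from where the row before left it; what a row does not reach is not made up. A row lasts 1/12 s, in which the tool goes at most 41.7 mm and 7.16 degrees, less where a joint would pass 70% of its speed; a pose out of reach is approached as far as the arm can. A call is refused whole if a number of a shift passes 1 or a number of a turn 7.16, either way. A call with a gripper value outside its range is refused whole. The fingers move at their own pace and stop on an object; the grip force is fixed at half the most. Time passes only in rows, so rows that do not move let the fingers close. It gives the time, the measured TCP pose, the force, the opening and the grip force at its end, in the units of the state.
- get_obs(): the state, without advancing time (a new reading comes with each control period).
- imaging.camera(name): name is "side" or "top" or "wrist"; returns (picture, depth): 480x640x3 uint8, blue, green, red; 480x640 float32, m along the optical axis (not along the pixel's ray), 0 where there is no reading.
- imaging.get_calibration(name): a dict with "camera_matrix" (3x3 intrinsics, pixels), "eye" and "rotation" of the camera in the world; the wrist camera has in their place "hand_eye" (4x4, takes a point from camera to tool coordinates, whose origin is the TCP and whose axes are the flange's). Camera axes: x right, y down, z forward; pixel columns grow to the right and rows downward; lengths in m; the calibration is good to about 2 mm. The wrist camera is an equidistant fisheye: a pixel r from the principal point sees the ray r / f radians off the axis. A picture is of the moment at which its call begins: read the wrist's pose just before it. get_calibration takes no time and is no camera call.
- order.job_done(): hands the job in; it is judged then, once.
The state is a dict: "clock": time; "joint_pos": joint angles; "joint_vel": joint speeds; "tau": joint torques, N m; "eef_pos": TCP position; "tool_rot": TCP orientation; "ft_force": force on the tool from outside, world axes, zero at the start; "ft_torque": the same for the moment, N m; "grip_width": finger opening in m; "grasp_force": force on a finger pad.
Only numpy, scipy, OpenCV 4.12 (cv2) and the standard library are available. Lean on these libraries where they do the work, as an engineer would, in place of code of your own. Each camera call takes 0.05 s, during which the arm holds its last target. There are 200 camera calls.

## Working session

There is one attempt and no reset: what is moved stays moved. The work goes in short steps, Python scripts to look and compute and a tool call to move; the robot and the scene stay as the last step left them, time stands still between calls to the robot, and variables do not carry over. Pictures are saved under pics/ and viewed, at most 10 in all, crops included, and the job is handed in when it is done.

Besides the shell and the picture viewer there is one more tool, called in YAML: its name, and indented under it one key for each argument. apply_moves: Moves the arm, as the interface text tells. Its arguments: {"type":"object","properties":{"targets":{"type":"array","items":{"type":"array","items":{"type":"array","items":{"type":"number"}}}}},"required":["targets"]}

```bash
mkdir -p pics; python3 - <<'E'
from workcell import get_obs, imaging
import cv2,numpy as np
print({k:np.round(v,3).tolist() for k,v in get_obs().items()})
for n in("side","top"):
    p,d=imaging.camera(n); cv2.imwrite(f"pics/{n}0.png",p); np.savez(f"{n}0.npz",p=p,d=d)
    print({k:np.round(v,3).tolist() for k,v in imaging.get_calibration(n).items()})
print(imaging.get_calibration("wrist"))
E
```

```text
{'clock': 0.0, 'joint_pos': [-1.343, 0.241, 0.004, 1.335, -0.0, 1.571], 'joint_vel': [0.0, 0.001, 0.001, 0.001, 0.0, -0.0], 'tau': [0.001, -37.232, 25.241, 0.017, 0.0, -0.0], 'eef_pos': [0.113, -0.487, 0.247], 'tool_rot': [0.994, 0.114, -0.0, -0.001], 'ft_force': [-0.391, -0.267, 0.238], 'ft_torque': [0.023, -0.009, 0.016], 'grasp_force': 0.0, 'grip_width': 0.085}
{'camera_matrix': [[473.027, 0.0, 317.039], [0.0, 473.027, 242.192], [0.0, 0.0, 1.0]], 'eye': [0.425, 0.665, 0.641], 'rotation': [-0.089, 0.906, -0.413, 0.04]}
{'camera_matrix': [[566.435, 0.0, 316.438], [0.0, 566.435, 231.772], [0.0, 0.0, 1.0]], 'eye': [0.366, 0.071, 1.285], 'rotation': [0.711, -0.699, 0.055, -0.052]}
{'camera_matrix': array([[371.64829954,   0.        , 314.25190113],
       [  0.        , 371.64829954, 232.63982615],
       [  0.        ,   0.        ,   1.        ]]), 'hand_eye': array([[ 4.87547193e-04, -9.57935323e-01, -2.86983760e-01,
         7.24628833e-02],
       [ 9.99999833e-01,  3.77726122e-04,  4.38038431e-04,
         1.01703255e-03],
       [-3.11211223e-04, -2.86983926e-01,  9.57935347e-01,
        -1.25190661e-01],
       [ 0.00000000e+00,  0.00000000e+00,  0.00000000e+00,
         1.00000000e+00]])}
```

View pics/top0.png

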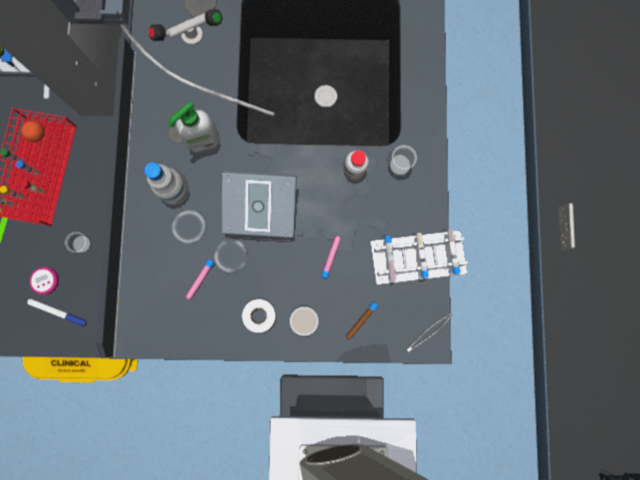

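View pics/side0.png

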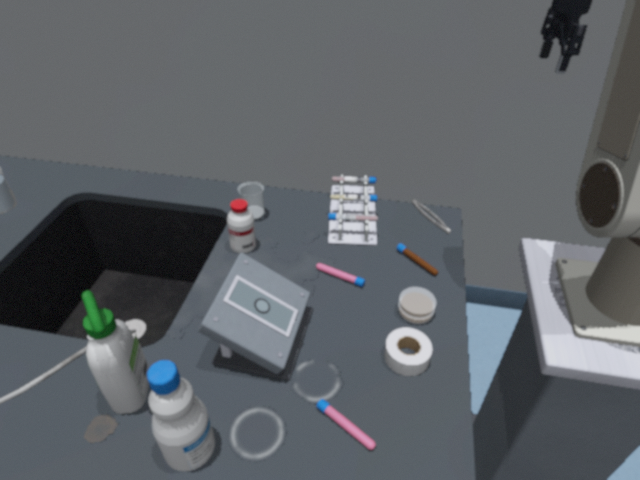

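```bash
cat > h.py <<'E'
import numpy as np,cv2
from scipy.spatial.transform import Rotation as R
from workcell import imaging,get_obs
def ray(n,uv):
    c=imaging.get_calibration(n);K=c["camera_matrix"];r=R.from_quat(c["rotation"]).as_matrix()
    d=r@np.array([(uv[0]-K[0,2])/K[0,0],(uv[1]-K[1,2])/K[1,1],1]);return np.array(c["eye"]),d
def onz(n,uv,z):
    e,d=ray(n,uv);return e+d*(z-e[2])/d[2]
def tri(a,b):
    (e1,d1),(e2,d2)=ray("top",a),ray("side",b)
    t=np.linalg.lstsq(np.c_[d1,-d2],e2-e1,rcond=None)[0];p,q=e1+d1*t[0],e2+d2*t[1]
    return (p+q)/2,np.linalg.norm(p-q)
def blobs(p,lo,hi,amin=8):
    m=cv2.inRange(cv2.cvtColor(p,cv2.COLOR_BGR2HSV),lo,hi)
    n,_,s,c=cv2.connectedComponentsWithStats(m)
    return [(np.round(c[i],1).tolist(),int(s[i,4])) for i in range(1,n) if s[i,4]>=amin]
E
python3 - <<'E'
from h import *
T=np.load("top0.npz");S=np.load("side0.npz")
for n,X in(("top",T),("side",S)):
    print(n,blobs(X["p"],(100,150,80),(120,255,255)))
# window: bright frame/glass region
p=T["p"];d=T["d"]
K=imaging.get_calibration("top")["camera_matrix"]
def P(n,X,u,v):
    e,r=ray(n,(u,v));return e+r*X["d"][v,u]
for u,v in((258,205),(230,180),(288,180),(230,228),(288,228),(300,300),(400,250),(405,262)):print((u,v),P("top",T,u,v).round(3))
for u,v in((262,306),(255,270),(290,300),(225,315),(270,350)):print("s",(u,v),P("side",S,u,v).round(3))
a=cv2.resize(p[215:300,355:480],None,fx=4.8,fy=4.8,interpolation=2)
b=cv2.resize(p[165:250,210:310],None,fx=4.8,fy=4.8,interpolation=2)
c=cv2.resize(S["p"][165:250,320:390],None,fx=4,fy=4)
cv2.imwrite("pics/a.png",a)
cv2.imwrite("pics/b.png",np.hstack([b,cv2.resize(S["p"][165:250,322:385],(302,b.shape[0]))]))
E
```

```text
top [([5.9, 56.1], 90), ([20.3, 164.1], 39), ([152.8, 170.5], 235), ([387.5, 238.6], 37), ([209.7, 263.0], 43), ([455.8, 269.9], 38), ([324.5, 274.2], 39), ([424.2, 273.6], 34), ([373.4, 306.0], 45), ([75.6, 319.4], 102)]
side [([372.2, 179.4], 32), ([373.6, 197.5], 28), ([331.5, 216.0], 30), ([400.2, 247.2], 46), ([359.4, 281.6], 65), ([163.0, 376.6], 845), ([321.7, 404.9], 89), ([186.0, 449.0], 9)]
(258, 205) [0.608 0.194 0.08 ]
(230, 180) [0.656 0.253 0.107]
(288, 180) [0.659 0.13  0.104]
(230, 228) [0.562 0.258 0.046]
(288, 228) [0.564 0.13  0.045]
(300, 300) [0.408 0.101 0.002]
(400, 250) [ 0.525 -0.125  0.002]
(405, 262) [ 0.496 -0.134  0.014]
s (262, 306) [0.606 0.194 0.076]
s (255, 270) [0.634 0.134 0.092]
s (290, 300) [0.57  0.156 0.056]
s (225, 315) [0.647 0.242 0.1  ]
s (270, 350) [0.576 0.26  0.057]
```

View pics/a.png

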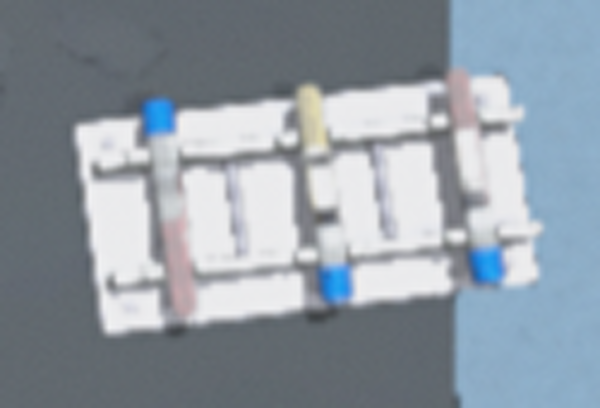

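View pics/b.png

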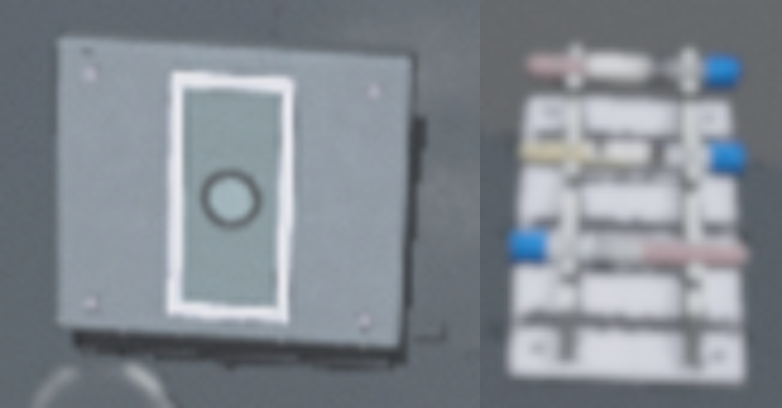

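```bash
python3 - <<'E'
from h import *
T=np.load("top0.npz");S=np.load("side0.npz")
cap,e=tri((387.5,238.6),(331.5,216));foot,e2=tri((392.9,279.5),(376.8,217.6))
print("cap",cap.round(4),e,"foot",foot.round(4),e2)
for uv in((387.5,238.6),(392.9,279.5)):print("top@0.0445",onz("top",uv,.0445).round(4))
for uv in((331.5,216),(376.8,217.6)):print("side@0.0445",onz("side",uv,.0445).round(4))
oth=[tri((424.2,273.6),(373.6,197.5)),tri((455.8,269.9),(372.2,179.4))];print(oth)
# panel plane
for n,X,box in(("top",T,(225,178,292,235)),("side",S,(225,280,290,340))):
    u0,v0,u1,v1=box;pts=[]
    for v in range(v0,v1,2):
        for u in range(u0,u1,2):
            if n=="side" and (abs(u-262)>30 or abs(v-306)>25):continue
            a,r=ray(n,(u,v));pts.append(a+r*X["d"][v,u])
    pts=np.array(pts);c=np.median(pts,0)
    for _ in range(3):
        w=np.linalg.svd(pts-pts.mean(0))[2][2];r=(pts-pts.mean(0))@w;pts=pts[abs(r)<max(.003,2*r.std()*.9)] 
    w*=np.sign(w[2]);print(n,len(pts),r.std(),"n",w.round(3),"tilt",np.degrees(np.arccos(w[2])),"yaw up",np.degrees(np.arctan2(-w[1],-w[0])),"z at .607,.194",pts.mean(0)[2]-(w[0]*(.607-pts.mean(0)[0])+w[1]*(.194-pts.mean(0)[1]))/w[2])
# frame
for n,X,(u0,v0,u1,v1) in(("top",T,(228,175,290,237)),("side",S,(215,270,305,345))):
    g=cv2.cvtColor(X["p"],cv2.COLOR_BGR2HSV)[v0:v1,u0:u1]
    m=((g[...,2]>170)&(g[...,1]<40)).astype(np.uint8)
    k,l,s,_=cv2.connectedComponentsWithStats(m);i=1+s[1:,4].argmax()
    pt=np.argwhere(l==i)[:,::-1]+[u0,v0]
    rc=cv2.minAreaRect(pt.astype(np.float32));print(n,s[i,4],rc)
    hull=cv2.approxPolyDP(cv2.convexHull(pt.astype(np.float32)),4,True)[:,0];print(hull.tolist())
E
```

```text
cap [ 0.5437 -0.0903  0.0482] 4.1570665213412197e-05 foot [ 0.453  -0.1016  0.0496] 0.001259360109578464
top@0.0445 [ 0.5443 -0.0908  0.0445]
top@0.0445 [ 0.454  -0.1024  0.0445]
side@0.0445 [ 0.5444 -0.0951  0.0445]
side@0.0445 [ 0.4526 -0.1081  0.0445]
[(array([ 0.46692605, -0.17011889,  0.04946448]), np.float64(0.0014805305683575196)), (array([ 0.47682224, -0.2395105 ,  0.04912213]), np.float64(0.00022828892932760228))]
top 899 0.0023783445505109486 n [-0.504  0.018  0.864] tilt 30.286543208732255 yaw up -2.084512628946207 z at .607,.194 0.07409856907324307
side 685 0.001238049371137942 n [-0.5    0.025  0.866] tilt 30.059403304638685 yaw up -2.825578923329362 z at .607,.194 0.07635194710666297
top 622 ((257.5, 205.5), (53.0, 27.0), 90.0)
[[269.0, 232.0], [244.0, 230.0], [246.0, 179.0], [271.0, 181.0]]
side 826 ((261.78619384765625, 304.98980712890625), (75.85518646240234, 30.01448631286621), 29.291362762451172)
[[297.0, 312.0], [287.0, 336.0], [223.0, 298.0], [239.0, 275.0]]
```

apply_moves:
  targets:
    - [[0.5,0.5,0,-2.8,1],[0.7,0.7,0,-2.8,1],[0.7,0.7,0,0,1],[0.7,0.7,0,0,1],[0.7,0.7,0,0,1],[0.7,0.7,0,0,1],[0.7,0.7,0,0,1],[0.7,0.7,0,0,1]]

```text
clock: 0.77
eef_pos: [0.3296, -0.2693, 0.2481]
tool_rot: [0.998, 0.065, -0.0, -0.0]
ft_force: [0.1, -0.1, -0.0]
grip_width: 0.0851
grasp_force: 0.0
```

apply_moves:
  targets:
    - [[0.7,0.7,0,0,1],[0.7,0.7,0,0,1],[0.7,0.7,0,0,1],[0.7,0.7,0,0,1],[0.7,0.7,0,0,1],[0.5,0.5,-0.3,0,1],[0.2,0.2,-0.6,0,1],[0,0,-0.6,0,1]]

```text
clock: 1.43
eef_pos: [0.4996, -0.1007, 0.1878]
tool_rot: [0.998, 0.067, 0.001, 0.0]
ft_force: [-0.5, -0.3, -1.3]
grip_width: 0.0858
grasp_force: 0.0
```

```bash
cat >> h.py <<'E'
def wsnap(name):
    o=get_obs();p,d=imaging.camera("wrist");cv2.imwrite(f"pics/{name}.png",p);np.savez(name+".npz",p=p,d=d,eef=o["eef_pos"],q=o["tool_rot"]);return p
def wray(name,uv):
    X=np.load(name+".npz");c=imaging.get_calibration("wrist");K=c["camera_matrix"];H=c["hand_eye"]
    x,y=(uv[0]-K[0,2])/K[0,0],(uv[1]-K[1,2])/K[0,0];t=np.hypot(x,y)
    d=np.array([np.sin(t)*x/t,np.sin(t)*y/t,np.cos(t)]);r=R.from_quat(X["q"]).as_matrix()
    return X["eef"]+r@H[:3,3],r@H[:3,:3]@d
def wonz(name,uv,z):
    e,d=wray(name,uv);return e+d*(z-e[2])/d[2]
E
python3 - <<'E'
from h import *
p=wsnap("w1")
o=get_obs();print(o["clock"],o["eef_pos"],R.from_quat(o["tool_rot"]).as_matrix()[:,1])
print(blobs(p,(100,150,80),(120,255,255),20))
E
```

```text
1.4833 [ 0.49497034 -0.10097453  0.18205517] [ 0.13281421 -0.99113679 -0.0028719 ]
[([311.0, 166.9], 414), ([150.1, 230.8], 245), ([478.5, 274.7], 296), ([399.0, 276.8], 322), ([260.8, 315.5], 284)]
```

View pics/w1.png

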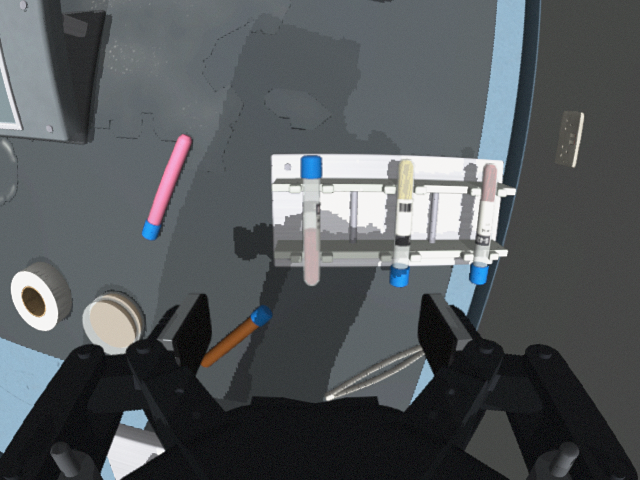

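```bash
python3 - <<'E'
from h import *
p=wsnap("w2");o=get_obs();print(o["clock"],o["eef_pos"].round(4) if hasattr(o["eef_pos"],'round') else o["eef_pos"],np.max(np.abs(o["joint_vel"])))
print(blobs(p,(100,150,80),(120,255,255),20))
h=cv2.cvtColor(p,cv2.COLOR_BGR2HSV)
m=cv2.inRange(h[255:300,300:325],(0,30,60),(12,150,255))|cv2.inRange(h[255:300,300:325],(170,30,60),(180,150,255));y,x=np.nonzero(m);print("foot low row",y.max()+255,np.median(x[y>y.max()-6])+300)
for z in(.0445,.048):
  c=[wonz("w2",q,z).round(4) for q in((311,166.9),(312,285),(399.5,276.8),(478.5,274.7))];print(z,*c)
  d=c[0]-c[1];print("len",np.linalg.norm(d),"yaw",np.degrees(np.arctan2(d[1],d[0])))
for uv in ((311,166.9),(312,230),(340,187),(330,250),(300,248)):
  X=np.load("w2.npz");e,d=wray("w2",uv);c=imaging.get_calibration("wrist");f=R.from_quat(X["q"]).as_matrix()@c["hand_eye"][:3,2]
  print(uv,(e+d*X["d"][int(uv[1]),int(uv[0])]/(d@f)).round(4))
E
```

```text
1.5333 [ 0.4941 -0.1016  0.1839] 0.0694517033685324
[([311.7, 159.3], 446), ([148.0, 225.6], 251), ([483.3, 270.3], 316), ([402.2, 272.3], 346), ([260.9, 311.9], 295)]
foot low row 276 316.0
0.0445 [ 0.5358 -0.094   0.0445] [ 0.4454 -0.1067  0.0445] [ 0.4609 -0.1738  0.0445] [ 0.4701 -0.2417  0.0445]
len 0.09128773192494162 yaw 7.996959806405628
0.048 [ 0.5362 -0.0939  0.048 ] [ 0.4471 -0.1065  0.048 ] [ 0.4624 -0.1727  0.048 ] [ 0.4714 -0.2397  0.048 ]
len 0.08998649898734812 yaw 8.049061701674503
(311, 166.9) [ 0.5369 -0.0939  0.0537]
(312, 230) [ 0.4916 -0.1006  0.0511]
(340, 187) [ 0.5179 -0.1199  0.0064]
(330, 250) [ 0.4763 -0.1162  0.0455]
(300, 248) [ 0.4727 -0.0938  0.0394]
```

```bash
python3 - <<'E'
from h import *
p=wsnap("w3");o=get_obs();print(o["clock"],np.round(o["eef_pos"],4),np.max(np.abs(o["joint_vel"])))
b=blobs(p,(100,150,80),(120,255,255),20);print(b)
h=cv2.cvtColor(p,cv2.COLOR_BGR2HSV)
print([(r,p[r,312].tolist()) for r in range(264,288,2)])
cap=b[0][0]
for z in(.0445,.048):
  c=[wonz("w3",q,z).round(4) for q in(cap,(312.5,278.5))];print(z,*c)
  d=c[0]-c[1];print("len",np.linalg.norm(d),"yaw",np.degrees(np.arctan2(d[1],d[0])),"mid",(c[0]-d/np.linalg.norm(d)*.042).round(4))
# height by cap ray vs. top camera ray
e1,d1=wray("w3",cap);e2,d2=ray("top",(387.5,238.6))
t=np.linalg.lstsq(np.c_[d1,-d2],e2-e1,rcond=None)[0];print(e1+d1*t[0],e2+d2*t[1])
E
```

```text
1.5833 [ 0.4951 -0.1024  0.1862] 0.057213323607656116
[([311.5, 157.5], 432), ([148.2, 224.0], 252), ([482.2, 268.0], 312), ([401.2, 270.0], 340), ([260.7, 309.8], 299)]
[(264, [175, 174, 194]), (266, [178, 177, 196]), (268, [176, 178, 196]), (270, [173, 175, 191]), (272, [172, 173, 190]), (274, [172, 172, 192]), (276, [175, 176, 195]), (278, [174, 174, 173]), (280, [58, 58, 50]), (282, [60, 59, 53]), (284, [65, 62, 57]), (286, [60, 60, 53])]
0.0445 [ 0.5412 -0.0941  0.0445] [ 0.4491 -0.107   0.0445]
len 0.0929990322530294 yaw 7.973271232570356 mid [ 0.4996 -0.0999  0.0445]
0.048 [ 0.5416 -0.0941  0.048 ] [ 0.4507 -0.1068  0.048 ]
len 0.09178289601009545 yaw 7.9535365663550825 mid [ 0.5    -0.0999  0.048 ]
[ 0.54167398 -0.09407307  0.04882405] [ 0.54366944 -0.09026838  0.04861581]
```

apply_moves:
  targets:
    - [[0.08,0.09,-0.6,0.4,0.2],[0,0,-0.7,0,0.2],[0,0,-0.7,0,0.2],[0,0,-0.5,0,0.2],[0,0,-0.3,0,0.2],[0,0,0,0,0.2],[0,0,0,0,0.2],[0,0,0,0,0.2]]

```text
clock: 2.25
eef_pos: [0.5015, -0.1002, 0.0782]
tool_rot: [0.998, 0.068, 0.002, 0.0]
ft_force: [0.3, -0.5, 0.1]
grip_width: 0.0512
grasp_force: 0.0
```

```bash
python3 - <<'E'
from h import *
p=wsnap("w4");o=get_obs();print(o["clock"],np.round(o["eef_pos"],4),R.from_quat(o["tool_rot"]).as_matrix()[:,1].round(3))
b=blobs(p,(100,150,80),(120,255,255),20);print(b)
E
```

```text
2.3 [ 0.5016 -0.1001  0.0784] [ 0.136 -0.991  0.001]
[([309.5, 199.5], 1301), ([87.0, 280.9], 411), ([544.5, 348.1], 492), ([249.6, 392.2], 85)]
```

View pics/w4.png

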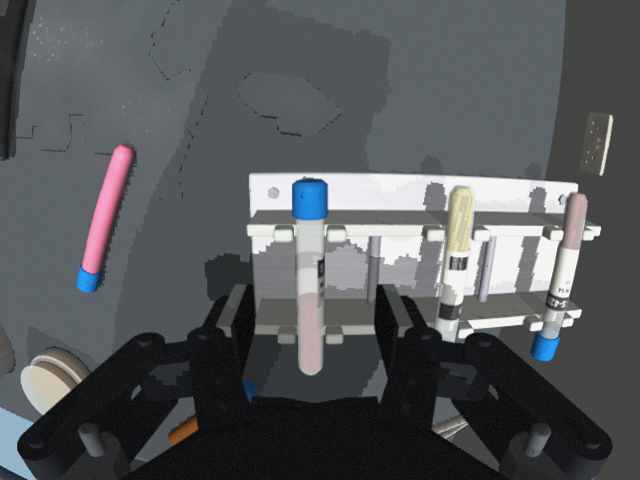

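```bash
python3 - <<'E'
from h import *
for q in((309.5,199.5),(311,374),(309.5,217),(330,215),(340,327)):
  c=wonz("w4",q,.0445);r=c-np.array([.5016,-.1001,0]);d=np.radians(7.9);print(q,c.round(4),"along",(r[0]*np.cos(d)+r[1]*np.sin(d)).round(4),"across",(-r[0]*np.sin(d)+r[1]*np.cos(d)).round(4))
E
```

```text
(309.5, 199.5) [ 0.5411 -0.0938  0.0445] along 0.04 across 0.0008
(311, 374) [ 0.4484 -0.1069  0.0445] along -0.0536 across 0.0005
(309.5, 217) [ 0.5333 -0.0949  0.0445] along 0.0321 across 0.0008
(330, 215) [ 0.5354 -0.1037  0.0445] along 0.033 across -0.0082
(340, 327) [ 0.4798 -0.1172  0.0445] along -0.0239 across -0.014
```

apply_moves:
  targets:
    - [[-0.06,0,-0.3,0,0.2],[0,0,-0.35,0,0.2],[0,0,-0.2,0,0.2],[0,0,0,0,0.2],[0,0,0,0,-0.2],[0,0,0,0,-1],[0,0,0,0,-1],[0,0,0,0,-1]]

```text
clock: 2.97
eef_pos: [0.4985, -0.0996, 0.0433]
tool_rot: [0.998, 0.068, 0.001, 0.0]
ft_force: [-1.2, 0.7, 2.3]
grip_width: 0.0106
grasp_force: 58.4
```

apply_moves:
  targets:
    - [[0,0,0,0,-1],[0,0,0,0,-1]]

```text
clock: 3.13
eef_pos: [0.4985, -0.0996, 0.0432]
tool_rot: [0.998, 0.068, 0.001, 0.0]
ft_force: [-0.2, 0.0, 4.9]
grip_width: 0.0111
grasp_force: 58.6
```

apply_moves:
  targets:
    - [[0,0,0.2,0,-1],[0,0,0.4,0,-1],[0,0,0.5,0,-1],[0,0,0.2,0,-1],[-0.4,0.1,0,0,-1],[-0.6,0.16,0,0,-1],[-0.52,0.16,0,0,-1],[0,0,0,0,-1]]

```text
clock: 3.8
eef_pos: [0.4315, -0.0814, 0.0934]
tool_rot: [0.998, 0.069, -0.003, -0.001]
ft_force: [-1.0, 0.6, -0.7]
grip_width: 0.0112
grasp_force: 58.6
```

```bash
python3 - <<'E'
from h import *
X=np.load("w4.npz");c=imaging.get_calibration("wrist");f=R.from_quat(X["q"]).as_matrix()@c["hand_eye"][:3,2]
a=np.radians(7.9);u=np.array([np.cos(a),np.sin(a)]);v=np.array([-u[1],u[0]]);P=[]
for r in range(170,350,1):
  for q in range(245,600,2):
    z=X["d"][r,q]
    if z>0:
      e,d=wray("w4",(q,r));p=e+d*z/(d@f)
      if p[2]>.043:P.append([(p[:2]-[.4985,-.0996])@u,(p[:2]-[.4985,-.0996])@v,p[2]])
P=np.array(P)*1e3
for y0,y1 in((10,15),(16,20),(21,28),(28,36),(-45,-25)):
  s=P[(P[:,1]>y0)&(P[:,1]<y1)]
  for g in(s[s[:,0]<0],s[s[:,0]>0]):
    if len(g):print((y0,y1),len(g),"x",np.percentile(g[:,0],[3,97]).round(1),"z",np.percentile(g[:,2],[50,95]).round(1),"ymax",g[:,1].max().round(1))
p=wsnap("w5");o=get_obs();print(o["clock"],o["eef_pos"]);p,d=imaging.camera("side");cv2.imwrite("pics/s5.png",p);cv2.imwrite("pics/s5c.png",cv2.resize(p[140:290,260:460],None,fx=3,fy=3))
cv2.imwrite("pics/m5.png",np.hstack([cv2.resize(p[140:290,290:440],(400,400)),cv2.resize(cv2.imread("pics/w5.png")[150:450,150:450],(400,400))]))
E
```

```text
Traceback (most recent call last):
  File "h.py", line 20, in wray
    X=np.load(name+".npz");c=imaging.get_calibration("wrist");K=c["camera_matrix"];H=c["hand_eye"]
                             ~~~~~~~~~~~~~~~~~~~~~~~^^^^^^^^^
ValueError: time passes only in moves, steps and waits
```

```bash
python3 - <<'E'
s=open("h.py").read()
s=s.replace("def ray(","import functools\ncal=functools.lru_cache(None)(imaging.get_calibration)\nld=functools.lru_cache(None)(lambda n:{k:v for k,v in np.load(n).items()})\ndef ray(",1)
s=s.replace('imaging.get_calibration(n);','cal(n);').replace('imaging.get_calibration("wrist")','cal("wrist")').replace('X=np.load(name+".npz")','X=ld(name+".npz")')
open("h.py","w").write(s)
E
python3 - <<'E'
from h import *
X=ld("w4.npz");c=cal("wrist");f=R.from_quat(X["q"]).as_matrix()@c["hand_eye"][:3,2]
a=np.radians(7.9);u=np.array([np.cos(a),np.sin(a)]);v=np.array([-u[1],u[0]]);P=[]
for r in range(170,350,1):
  for q in range(245,600,2):
    z=X["d"][r,q]
    if z>0:
      e,d=wray("w4",(q,r));p=e+d*z/(d@f)
      if p[2]>.043:P.append([(p[:2]-[.4985,-.0996])@u,(p[:2]-[.4985,-.0996])@v,p[2]])
P=np.array(P)*1e3
for y0,y1 in((10,15),(16,20),(21,28),(28,36),(-45,-25)):
  s=P[(P[:,1]>y0)&(P[:,1]<y1)]
  for g in(s[s[:,0]<0],s[s[:,0]>0]):
    if len(g):print((y0,y1),len(g),"x",np.percentile(g[:,0],[3,97]).round(1),"z",np.percentile(g[:,2],[50,95]).round(1),"ymax",g[:,1].max().round(1))
p=wsnap("w5");o=get_obs();print(o["clock"],o["eef_pos"]);p,d=imaging.camera("side");cv2.imwrite("pics/s5.png",p)
cv2.imwrite("pics/m5.png",np.hstack([cv2.resize(p[140:290,290:440],(400,400)),cv2.resize(cv2.imread("pics/w5.png")[150:450,150:450],(400,400))]))
E
```

```text
(10, 15) 62 x [-29.6 -23.9] z [46.1 47.2] ymax 14.6
(10, 15) 71 x [24.4 30.2] z [46.3 47.4] ymax 14.5
(21, 28) 107 x [-7.9 -0.6] z [78.1 88.1] ymax 23.9
(21, 28) 205 x [ 0.5 13.5] z [76.3 86.5] ymax 25.9
(-45, -25) 99 x [-8.5 -0.3] z [79.3 91.4] ymax -27.4
(-45, -25) 1470 x [ 1.9 15.5] z [ 95.7 115.1] ymax -26.7
3.85 [ 0.43426089 -0.08206578  0.09390643]
```

View pics/m5.png

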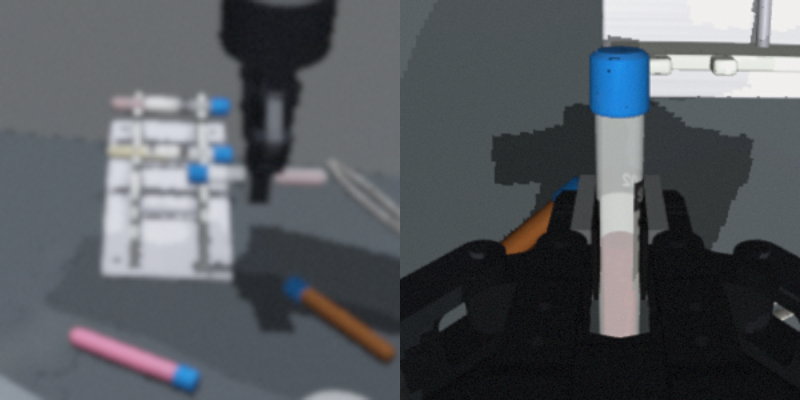

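apply_moves:
  targets:
    - [[0.14,-0.35,-0.2,0,-1],[0,0,-0.4,0,-1],[0,0,-0.3,0,-1],[0,0,-0.1,0,-1],[0,0,0,0,-1],[0,0,0,0,-1],[0,0,-0.05,0,-1],[0,0,-0.05,0,-1]]

```text
clock: 4.57
eef_pos: [0.4436, -0.0969, 0.0513]
tool_rot: [0.998, 0.069, 0.001, 0.0]
ft_force: [-2.6, -1.0, 11.6]
grip_width: 0.0112
grasp_force: 59.8
```

apply_moves:
  targets:
    - [[0,0,-0.05,0,-1],[0,0,-0.05,0,-1],[0,0,-0.05,0,-1],[0,0,0,0,-1]]

```text
clock: 4.9
eef_pos: [0.4438, -0.0971, 0.0466]
tool_rot: [0.998, 0.068, 0.002, 0.001]
ft_force: [-5.2, -0.1, 15.0]
grip_width: 0.0111
grasp_force: 62.5
```

```bash
python3 - <<'E'
from h import *
p=wsnap("w6");o=get_obs();print(o["clock"],o["eef_pos"],o["ft_force"],o["ft_torque"]);p,d=imaging.camera("side");cv2.imwrite("pics/s6.png",p)
cv2.imwrite("pics/m6.png",np.hstack([cv2.resize(p[140:290,290:440],(400,400)),cv2.resize(cv2.imread("pics/w6.png")[100:400,150:450],(400,400))]))
E
```

```text
4.95 [ 0.44373744 -0.09712799  0.04661791] [-4.79447834 -0.14497019 14.70085473] [0.0621248  0.5441424  0.03822732]
```

View pics/m6.png

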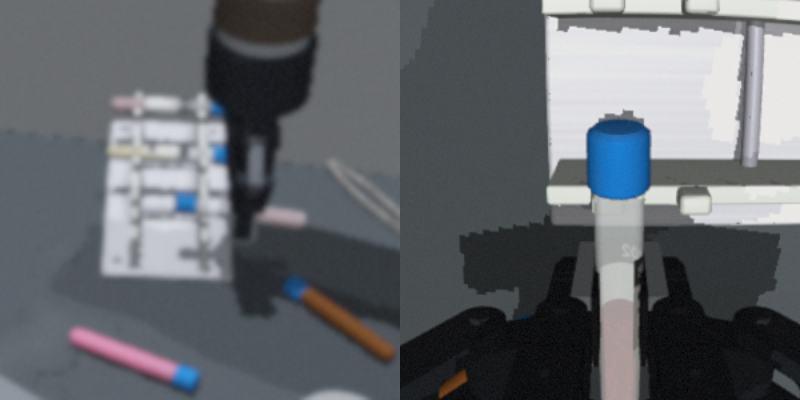

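apply_moves:
  targets:
    - [[0,0,-0.05,0,-1],[0,0,-0.05,0,-1],[0,0,-0.05,0,-1],[0,0,-0.05,0,-1],[0,0,-0.05,0,-1],[0,0,0,0,-1],[0,0,0,0,-1]]

```text
clock: 5.58
eef_pos: [0.4456, -0.0973, 0.0376]
tool_rot: [0.998, 0.069, 0.004, 0.001]
ft_force: [-2.5, 1.2, 17.4]
grip_width: 0.0108
grasp_force: 70.6
```

```bash
python3 - <<'E'
from h import *
p=wsnap("w7");o=get_obs();print(o["clock"],o["eef_pos"],o["ft_force"],o["ft_torque"])
print(blobs(p,(100,150,80),(120,255,255),20))
E
```

```text
5.6333 [ 0.44559151 -0.09727897  0.03760249] [-3.27090253 -0.30364902 17.18548719] [0.10922738 0.19946322 0.02115694]
[([44.9, 213.4], 657), ([313.8, 241.2], 3083), ([627.3, 290.9], 685), ([512.7, 301.4], 1233)]
```

```bash
cat >> h.py <<'E'
def ridge(name):
    X=ld(name+".npz");c=cal("wrist");q=R.from_quat(X["q"]).as_matrix();f=q@c["hand_eye"][:3,2];xa=q[:,0]
    out=[]
    b=max(blobs(X["p"],(100,150,80),(120,255,255),20),key=lambda t:t[1])[0]
    m=cv2.inRange(cv2.cvtColor(X["p"],cv2.COLOR_BGR2HSV),(100,150,80),(120,255,255))
    for r in range(int(b[1])-60,470,3):
        col=int(b[0]);e,d=wray(name,(col,r));z=X["d"][r,col]
        if z>0:
            p=e+d*z/(d@f)-X["eef"];out.append([r,p@xa*1e3,p[2]*1e3,m[r,col]>0])
    return np.array(out).round(1)
E
python3 - <<'E'
from h import *
a=ridge("w7")
for r in a[::2]:print(*r)
E
```

```text
181.0 48.4 -32.4 0.0
187.0 45.7 -32.7 0.0
193.0 43.2 -32.1 0.0
199.0 40.6 -32.0 0.0
205.0 37.6 -33.2 0.0
211.0 47.5 19.9 1.0
217.0 46.2 22.0 1.0
223.0 45.2 24.7 1.0
229.0 44.5 28.2 1.0
235.0 42.9 28.8 1.0
241.0 41.1 28.4 1.0
247.0 39.3 28.2 1.0
253.0 37.2 27.4 1.0
259.0 35.2 26.9 1.0
265.0 33.3 26.6 1.0
271.0 31.5 26.7 1.0
277.0 28.2 23.5 0.0
283.0 26.0 22.8 0.0
289.0 22.8 20.5 0.0
295.0 20.9 20.8 0.0
301.0 18.2 19.6 0.0
307.0 15.2 18.0 0.0
313.0 12.8 17.8 0.0
319.0 9.6 16.1 0.0
325.0 7.0 15.8 0.0
331.0 4.5 15.6 0.0
337.0 0.5 13.2 0.0
343.0 -2.9 12.0 0.0
349.0 -6.5 10.7 0.0
355.0 -10.1 9.5 0.0
361.0 -13.7 8.4 0.0
367.0 -18.0 6.5 0.0
373.0 -22.2 5.1 0.0
379.0 -26.6 3.5 0.0
385.0 -31.2 2.1 0.0
391.0 -36.3 0.1 0.0
397.0 -41.7 -1.9 0.0
403.0 10.0 58.1 0.0
409.0 11.0 61.2 0.0
415.0 10.8 63.1 0.0
421.0 11.3 65.5 0.0
427.0 10.3 66.5 0.0
433.0 10.7 68.7 0.0
439.0 10.7 70.5 0.0
445.0 10.4 72.0 0.0
451.0 10.9 74.2 0.0
457.0 10.4 75.4 0.0
463.0 9.9 76.7 0.0
469.0 9.8 78.2 0.0
```

apply_moves:
  targets:
    - [[0,0,0.4,0,-1],[-0.3,-0.04,0,0,-1],[0,0,-0.1,0,-1],[0,0,-0.1,0,-1],[0,0,-0.1,0,-1],[0,0,-0.1,0,-1],[0,0,-0.05,0,-1],[0,0,-0.05,0,-1]]

```text
clock: 6.3
eef_pos: [0.4321, -0.0982, 0.0309]
tool_rot: [0.998, 0.069, 0.001, -0.0]
ft_force: [-2.7, -0.4, 12.8]
grip_width: 0.011
grasp_force: 73.3
```

apply_moves:
  targets:
    - [[0,0,-0.04,0,-1],[0,0,-0.04,0,-1],[0,0,0,0,-1],[0,0,0,0,-1]]

```text
clock: 6.63
eef_pos: [0.4324, -0.0989, 0.0282]
tool_rot: [0.998, 0.068, 0.002, 0.001]
ft_force: [-2.8, -1.2, 12.4]
grip_width: 0.0103
grasp_force: 75.2
```

```bash
python3 - <<'E'
from h import *
p=wsnap("w8");o=get_obs();print(o["clock"],o["eef_pos"],o["ft_force"],o["ft_torque"])
a=ridge("w8")
for r in a[::3]:print(*r)
E
```

```text
6.6833 [ 0.43239668 -0.09887338  0.02817611] [-2.90876341 -1.59612097 13.23085082] [-0.09709988  0.01197904 -0.01993862]
197.0 43.3 -22.7 0.0
206.0 41.1 -15.8 0.0
215.0 41.3 -0.5 0.0
224.0 45.0 25.0 1.0
233.0 43.5 28.7 1.0
242.0 41.7 31.0 1.0
251.0 40.2 33.8 1.0
260.0 38.4 35.8 1.0
269.0 35.5 34.9 1.0
278.0 31.5 31.6 1.0
287.0 28.5 31.1 1.0
296.0 23.5 26.5 0.0
305.0 19.6 25.0 0.0
314.0 15.7 23.7 0.0
323.0 10.9 20.9 0.0
332.0 5.2 17.4 0.0
341.0 -0.0 15.0 0.0
350.0 -5.8 12.2 0.0
362.0 -14.4 8.1 0.0
371.0 -22.3 3.8 0.0
380.0 -29.6 0.7 0.0
389.0 -38.7 -3.9 0.0
398.0 -66.6 -28.7 0.0
407.0 10.1 59.6 0.0
416.0 10.8 63.3 0.0
425.0 10.6 66.1 0.0
434.0 10.7 69.0 0.0
443.0 10.2 71.2 0.0
452.0 10.2 73.8 0.0
461.0 10.7 76.7 0.0
```

apply_moves:
  targets:
    - [[0,0,-0.04,0,-1],[0,0,-0.04,0,-1],[0,0,-0.02,0,-1],[0,0,0,0,-1],[0,0,0.3,0,-1],[0,0,0.5,0,-1],[0,0,0.4,0,-1],[0,0,0,0,-1]]

```text
clock: 7.35
eef_pos: [0.4328, -0.0987, 0.073]
tool_rot: [0.998, 0.069, 0.002, 0.001]
ft_force: [0.8, 0.1, -0.6]
grip_width: 0.0111
grasp_force: 76.2
```

```bash
cat >> h.py <<'E'
def fit(name):
    a=ridge(name);s=a[(a[:,3]==0)&(a[:,1]<26)&(a[:,1]>-38)&(abs(a[:,2]-13-.5*a[:,1])<9)]
    k=np.polyfit(s[:,1],s[:,2],1);k=np.polyfit(*s[abs(np.polyval(k,s[:,1])-s[:,2])<2,1:3].T,1)
    t=np.arctan(k[0]);cap=a[a[:,3]>0];print("n",len(s),"tilt",np.degrees(t),"axis above TCP",k[1]-6.5/np.cos(t),"body x range",s[:,1].min(),s[:,1].max(),"cap\n",cap[:,1:3].tolist())
    print(a[(a[:,3]==0)&(a[:,1]<-25)][:,1:3].tolist())
E
python3 - <<'E'
from h import *
p=wsnap("w9");o=get_obs();print(o["clock"],o["eef_pos"],o["ft_force"],np.abs(o["joint_vel"]).max())
fit("w8");fit("w9")
E
```

```text
7.4 [ 0.43203317 -0.09852523  0.07169411] [-0.432083   -0.56309057 -0.33797038] 0.03954095436723142
n 30 tilt 26.50233677795353 axis above TCP 8.021219400472244 body x range -34.6 23.5 cap
 [[45.0, 25.0], [44.3, 25.5], [44.0, 27.6], [43.5, 28.7], [43.0, 30.0], [42.5, 31.0], [41.7, 31.0], [41.5, 33.0], [41.3, 34.9], [40.2, 33.8], [39.9, 35.4], [38.7, 34.4], [38.4, 35.8], [37.2, 34.9], [36.4, 35.0], [35.5, 34.9], [34.0, 33.2], [32.8, 32.6], [31.5, 31.6], [30.5, 31.3], [29.2, 30.5], [28.5, 31.1], [27.1, 30.1]]
[[-27.2, 1.6], [-29.6, 0.7], [-32.6, -0.9], [-34.6, -1.2], [-38.7, -3.9], [-42.2, -5.8], [-44.8, -6.6], [-66.6, -28.7], [-69.2, -29.0]]
n 29 tilt 27.71850909443386 axis above TCP 8.939853533577756 body x range -35.0 22.9 cap
 [[44.2, 27.1], [43.4, 27.4], [42.9, 28.5], [42.6, 30.4], [41.7, 30.1], [41.2, 31.2], [40.7, 32.1], [40.4, 33.8], [39.8, 34.3], [39.5, 36.0], [38.7, 36.0], [38.1, 36.4], [37.4, 36.9], [36.9, 37.6], [35.6, 36.5], [34.5, 35.8], [33.9, 36.4], [32.1, 34.4], [31.1, 34.0], [29.8, 33.1], [29.0, 33.4], [27.1, 31.5], [26.4, 31.9], [24.9, 30.8]]
[[-26.0, 2.5], [-28.2, 1.8], [-31.6, -0.4], [-35.0, -2.4], [-38.0, -3.8], [-40.6, -4.7], [-44.7, -7.3], [-107.4, -75.0], [-109.1, -73.7]]
```

apply_moves:
  targets:
    - [[0.22,0.03,-0.2,0,-1],[0,0,-0.4,0,-1],[0,0,-0.3,0,-1],[0,0,-0.1,0,-1],[0,0,-0.05,0,-1],[0,0,-0.05,0,-1],[0,0,-0.03,0,-1],[0,0,0,0,-1]]

```text
clock: 8.07
eef_pos: [0.4392, -0.0971, 0.0265]
tool_rot: [0.998, 0.068, -0.0, 0.0]
ft_force: [-4.5, -0.8, 14.1]
grip_width: 0.0111
grasp_force: 80.0
```

```bash
python3 - <<'E'
from h import *
p=wsnap("w10");o=get_obs();print(o["clock"],o["eef_pos"],o["ft_force"],np.abs(o["joint_vel"]).max())
fit("w10")
E
```

```text
8.1167 [ 0.43911212 -0.09713395  0.02660099] [-5.19055109  0.03767177 14.19413947] 0.003761937595795656
n 25 tilt 31.248322208825165 axis above TCP 9.405331016911706 body x range -37.2 20.9 cap
 [[42.3, 28.3], [42.1, 30.2], [41.2, 30.1], [41.0, 32.0], [40.5, 33.2], [39.9, 33.7], [39.3, 34.5], [38.7, 35.1], [38.3, 36.1], [37.7, 36.8], [37.5, 38.4], [37.0, 39.0], [36.1, 38.8], [34.9, 37.9], [34.7, 39.4], [33.8, 39.4], [32.3, 37.9], [30.7, 36.3], [30.1, 36.9], [29.2, 36.9], [28.0, 36.2], [25.8, 33.6], [25.1, 34.0], [23.4, 32.7]]
[[-26.7, 0.9], [-30.2, -1.3], [-33.3, -3.0], [-37.2, -5.6], [-39.8, -6.5], [-44.1, -9.3], [-62.2, -27.7], [-64.6, -27.9], [-65.8, -26.8], [-68.7, -27.4]]
```

apply_moves:
  targets:
    - [[0,0,0.4,0,-1],[0,0,0.6,0,-1],[0,0,0.7,0,-1],[0,0,0.7,0,-1],[0,0,0.7,0,-1],[0,0,0.6,0,-1],[0,0,0.3,0,-1],[0,0,0,0,-1]]

```text
clock: 8.78
eef_pos: [0.4412, -0.0975, 0.1883]
tool_rot: [0.998, 0.068, 0.003, 0.001]
ft_force: [0.1, -0.2, -1.7]
grip_width: 0.0113
grasp_force: 77.3
```

```bash
python3 - <<'E'
from h import *
p=wsnap("w11");o=get_obs();print(o["clock"],o["eef_pos"],o["ft_force"],np.abs(o["joint_vel"]).max(),R.from_quat(o["tool_rot"]).as_matrix().round(3).tolist())
fit("w11")
pr=[((269,232),(297,312)),((244,230),(287,336)),((246,179),(223,298)),((271,181),(239,275))]
Q=np.array([tri(a,b)[0] for a,b in pr]);print(Q.round(4),[round(tri(a,b)[1],4) for a,b in pr]);print("c",Q.mean(0))
x=Q[2]+Q[3]-Q[0]-Q[1];y=Q[1]+Q[2]-Q[0]-Q[3];n=np.cross(x,y);n/=np.linalg.norm(n);print("len",np.linalg.norm(x)/2,np.linalg.norm(y)/2,"yaw",np.degrees(np.arctan2(x[1],x[0])),np.degrees(np.arctan2(-y[0],y[1])),"tilt",np.degrees(np.arcsin(x[2]/np.linalg.norm(x))),n)
print(tri((258.2,205.7),(261.9,305.6)))
E
```

```text
8.8333 [ 0.44009215 -0.09722613  0.1864193 ] [-0.35741463 -0.08280803 -0.19899567] 0.050969963392761435 [[0.991, 0.137, 0.002], [0.137, -0.991, -0.0], [0.002, 0.001, -1.0]]
n 28 tilt 29.459370919983975 axis above TCP 9.215203601791199 body x range -36.4 22.3 cap
 [[43.3, 27.1], [43.0, 29.1], [42.1, 28.8], [42.2, 31.8], [41.0, 30.8], [40.7, 32.3], [40.1, 32.8], [39.7, 34.3], [39.2, 35.1], [38.8, 36.2], [38.0, 36.2], [37.5, 37.2], [37.3, 38.6], [36.0, 37.5], [35.3, 37.9], [34.1, 37.0], [33.0, 36.3], [32.0, 36.2], [30.9, 35.7], [29.8, 35.2], [28.6, 34.6], [27.7, 34.6], [26.0, 32.9], [24.4, 31.7]]
[[-25.9, 2.5], [-30.0, -0.5], [-32.2, -1.1], [-36.4, -4.1], [-39.2, -5.2], [-42.7, -7.2], [-46.4, -9.3], [-947.7, -1012.0], [-959.7, -1006.9]]
[[0.5547 0.1715 0.0473]
 [0.5575 0.2262 0.0529]
 [0.6575 0.2185 0.1099]
 [0.6524 0.165  0.1079]] [np.float64(0.001), np.float64(0.0013), np.float64(0.0008), np.float64(0.005)]
c [0.6055349  0.19531918 0.07949787]
len 0.11522014323032838 0.05436731910675742 yaw -4.128073057672713 -4.194664326430542 tilt 30.672973203298135 [-0.51216738 -0.02201612  0.85860344]
(array([0.60648713, 0.19411132, 0.07693079]), np.float64(0.0011353487505544723))
```

apply_moves:
  targets:
    - [[0.16,0.36,0,-1.4,-1],[0.32,0.73,0,-1.5,-1],[0.32,0.73,0,-1.5,-1],[0.32,0.73,0,-1.5,-1],[0.32,0.73,0,-1.5,-1],[0.32,0.73,0,-1.5,-1],[0.32,0.73,0,-1.5,-1],[0.32,0.73,0,-1,-1]]

```text
clock: 9.5
eef_pos: [0.5375, 0.0447, 0.183]
tool_rot: [0.999, 0.025, -0.004, -0.031]
ft_force: [0.1, 0.1, 0.5]
grip_width: 0.0105
grasp_force: 77.3
```

apply_moves:
  targets:
    - [[0.32,0.73,0,0,-1],[0.32,0.73,0,0,-1],[0.17,0.41,0,0,-1],[0,0,0,0,-1],[0,0,0,0,-1],[0,0,0,0,-1]]

```text
clock: 10.0
eef_pos: [0.5722, 0.0843, 0.1842]
tool_rot: [0.998, 0.052, -0.005, -0.044]
ft_force: [-0.0, -0.6, -0.5]
grip_width: 0.0114
grasp_force: 77.4
```

```bash
python3 - <<'E'
from h import *
p=wsnap("w12");o=get_obs();print(o["clock"],o["eef_pos"],o["ft_force"],np.abs(o["joint_vel"]).max(),R.from_quat(o["tool_rot"]).as_matrix().round(3).tolist())
fit("w12")
p2,d=imaging.camera("side");cv2.imwrite("pics/s12.png",p2);np.savez("s12.npz",p=p2,d=d)
cv2.imwrite("pics/m12.png",np.hstack([cv2.resize(p[:,40:600],(480,411)),cv2.resize(p2[180:390,180:340],(313,411))]))
E
```

```text
10.05 [0.57238929 0.08419102 0.1847711 ] [-0.12967029 -0.27560092  0.03044281] 0.013580659437001909 [[0.995, 0.102, -0.013], [0.103, -0.991, 0.087], [-0.004, -0.088, -0.996]]
n 28 tilt 28.850436005373663 axis above TCP 9.287624379345337 body x range -35.6 22.0 cap
 [[43.3, 26.7], [43.1, 28.5], [42.1, 28.3], [41.8, 29.8], [41.5, 31.5], [41.3, 33.3], [40.6, 33.7], [39.6, 33.3], [39.2, 34.6], [38.8, 35.7], [38.0, 35.8], [37.4, 36.3], [36.7, 36.7], [36.2, 37.5], [34.9, 36.4], [34.1, 36.4], [32.7, 35.2], [32.3, 36.3], [30.9, 35.1], [29.7, 34.4], [28.3, 33.5], [27.0, 32.8], [25.8, 32.2], [25.1, 32.6]]
[[-27.3, 1.0], [-29.2, 0.7], [-32.4, -1.1], [-35.6, -2.8], [-38.7, -4.3], [-42.4, -6.4], [-46.0, -8.3], [-180.9, -154.6], [-185.3, -154.9]]
```

View pics/m12.png

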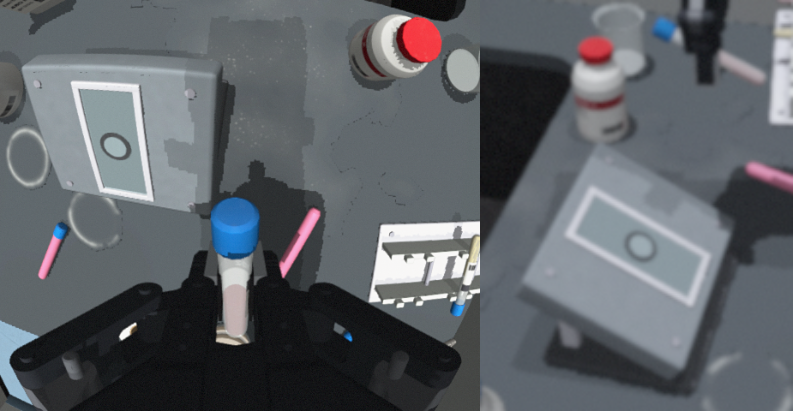

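```bash
python3 - <<'E'
from h import *
o=get_obs();print(o["clock"],np.round(o["joint_pos"],3),np.round(o["tau"],1),o["eef_pos"])
E
```

```text
10.1 [0.102 0.43  0.106 1.25  0.088 3.141] [  0.2 -45.4  24.7   0.    0.3   0. ] [0.57260873 0.08416466 0.18522906]
```

apply_moves:
  targets:
    - [[-0.12,-0.3,0,0,-1],[-0.28,-0.7,0,0,-1],[-0.28,-0.7,0,0,-1],[-0.28,-0.7,0,0,-1],[-0.28,-0.7,0,0,-1],[-0.28,-0.7,0,0,-1],[-0.2,-0.5,0,0,-1],[-0.1,-0.3,0,0,-1]]

```text
clock: 10.77
eef_pos: [0.4987, -0.1021, 0.1864]
tool_rot: [0.998, 0.05, -0.003, -0.044]
ft_force: [-0.2, 0.5, -0.9]
grip_width: 0.011
grasp_force: 77.3
```

apply_moves:
  targets:
    - [[0,0,0,0,-1],[0,0,0,0,-1]]

```text
clock: 10.93
eef_pos: [0.5004, -0.0999, 0.1863]
tool_rot: [0.998, 0.051, -0.002, -0.044]
ft_force: [0.5, -0.3, 0.3]
grip_width: 0.0107
grasp_force: 77.3
```

```bash
cat >> h.py <<'E'
def st():
    o=get_obs();r=R.from_quat(o["tool_rot"]).as_matrix();print(round(o["clock"],2),np.round(o["eef_pos"],4),"yaw",np.degrees(np.arctan2(r[1,0],r[0,0])).round(2),"down",r[:,2].round(3),"F",np.round(o["ft_force"],1),"q",np.round(o["joint_pos"],2),"vel",np.abs(o["joint_vel"]).max().round(3),"grip",round(float(o["grip_width"]),4),round(float(o["grasp_force"]),1))
E
python3 -c "
from h import *
st()"
```

```text
10.93 [ 0.5004 -0.0999  0.1863] yaw 5.85 down [-0.009  0.088 -0.996] F [ 0.5 -0.3  0.3] q [-0.24  0.32 -0.06  1.23  0.08  2.79] vel 0.035 grip 0.0107 77.3
```

apply_moves:
  targets:
    - [[-0.01,0.03,-0.4,2.7,-1],[0,0,-0.7,0,-1],[0,0,-0.7,0,-1],[0,0,-0.6,0,-1],[0,0,-0.3,0,-1],[0,0,-0.2,0,-1],[0,0,-0.1,0,-1],[0,0,0,0,-1]]

```text
clock: 11.6
eef_pos: [0.5004, -0.0972, 0.0655]
tool_rot: [0.996, 0.076, -0.004, -0.044]
ft_force: [-0.2, 0.4, -0.4]
grip_width: 0.011
grasp_force: 77.4
```

```bash
python3 - <<'E'
from h import *
st();p=wsnap("w13");cv2.imwrite("pics/c13.png",p[100:480,150:470]);fit("w13")
E
```

```text
11.6 [ 0.5004 -0.0972  0.0655] yaw 8.74 down [-0.015  0.088 -0.996] F [-0.2  0.4 -0.4] q [-0.24  0.44 -0.22  0.94  0.08  2.75] vel 0.025 grip 0.011 77.4
n 29 tilt 29.006039740122137 axis above TCP 9.369176481159617 body x range -36.2 23.5 cap
 [[43.2, 27.4], [42.6, 28.4], [42.1, 29.3], [41.6, 30.5], [41.0, 31.1], [40.4, 31.8], [39.8, 32.7], [39.2, 33.4], [39.0, 34.9], [38.2, 35.1], [38.2, 37.2], [37.2, 36.7], [37.0, 38.1], [36.2, 38.4], [35.7, 39.1], [34.0, 37.2], [32.9, 36.5], [31.6, 35.6], [30.4, 35.0], [29.4, 34.7], [28.3, 34.2], [26.7, 32.9], [25.4, 32.1]]
[[-27.3, 1.7], [-30.9, -0.7], [-33.3, -1.5], [-36.2, -2.8], [-41.3, -6.6], [-43.8, -7.3], [-98.2, -65.9], [-101.2, -66.1], [-103.6, -65.7]]
```

View pics/c13.png

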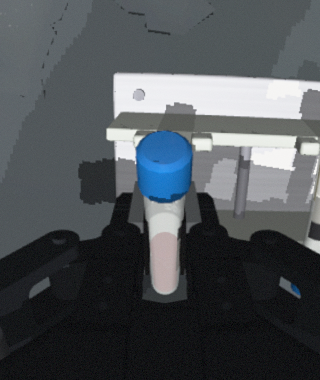

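apply_moves:
  targets:
    - [[0,-0.03,-0.15,0,-1],[0,0,-0.15,0,-1],[0,0,-0.07,0,-1],[0,0,-0.07,0,-1],[0,0,-0.07,0,-1],[0,0,-0.07,0,-1],[0,0,-0.05,0,-1],[0,0,0,0,-1]]

```text
clock: 12.32
eef_pos: [0.502, -0.0988, 0.0428]
tool_rot: [0.996, 0.075, -0.002, -0.045]
ft_force: [0.7, 2.2, 12.2]
grip_width: 0.0109
grasp_force: 76.2
```

```bash
python3 - <<'E'
from h import *
st();p=wsnap("w14");a=ridge("w14");print(a[:,1:].tolist())
E
```

```text
12.32 [ 0.502  -0.0988  0.0428] yaw 8.65 down [-0.01   0.089 -0.996] F [ 0.7  2.2 12.2] q [-0.24  0.47 -0.25  0.88  0.08  2.75] vel 0.002 grip 0.0109 76.2
[[47.1, -43.3, 0.0], [46.2, -40.3, 0.0], [45.5, -36.4, 0.0], [43.8, -38.0, 0.0], [42.6, -37.3, 0.0], [41.2, -37.8, 0.0], [39.7, -38.3, 0.0], [38.5, -37.6, 0.0], [37.2, -37.2, 0.0], [49.0, 21.2, 1.0], [48.4, 22.2, 1.0], [47.9, 23.9, 1.0], [47.5, 25.5, 1.0], [47.1, 27.4, 1.0], [46.1, 26.9, 1.0], [46.5, 31.3, 1.0], [45.2, 29.8, 1.0], [44.8, 31.2, 1.0], [44.2, 31.8, 1.0], [43.0, 30.5, 1.0], [42.6, 32.0, 1.0], [41.2, 30.3, 1.0], [40.4, 30.5, 1.0], [39.5, 30.3, 1.0], [38.6, 30.1, 1.0], [37.5, 29.5, 1.0], [36.8, 30.1, 1.0], [35.7, 29.5, 1.0], [34.7, 29.2, 1.0], [33.3, 28.1, 1.0], [32.3, 27.7, 1.0], [31.6, 28.2, 1.0], [30.1, 27.0, 0.0], [28.8, 26.1, 0.0], [27.5, 25.5, 0.0], [26.6, 25.5, 0.0], [24.9, 24.1, 0.0], [24.0, 24.2, 0.0], [23.4, 25.0, 0.0], [22.0, 24.2, 0.0], [19.9, 22.0, 0.0], [18.6, 21.7, 0.0], [18.2, 22.9, 0.0], [17.1, 22.9, 0.0], [15.4, 21.7, 0.0], [14.3, 21.7, 0.0], [13.1, 21.6, 0.0], [11.4, 20.5, 0.0], [9.3, 18.9, 0.0], [8.5,
[... 184 characters left out ...]
, 14.9, 0.0], [-10.6, 13.8, 0.0], [-12.4, 13.3, 0.0], [-14.0, 13.1, 0.0], [-16.2, 12.1, 0.0], [-18.3, 11.4, 0.0], [-20.4, 10.7, 0.0], [-22.2, 10.4, 0.0], [-24.3, 9.7, 0.0], [-26.1, 9.4, 0.0], [-28.8, 8.2, 0.0], [-31.1, 7.5, 0.0], [-33.3, 7.0, 0.0], [-35.2, 6.8, 0.0], [-37.6, 6.1, 0.0], [8.5, 56.9, 0.0], [10.1, 59.6, 0.0], [10.1, 60.7, 0.0], [10.3, 61.9, 0.0], [9.9, 62.6, 0.0], [10.3, 63.9, 0.0], [10.7, 65.3, 0.0], [10.2, 65.8, 0.0], [9.7, 66.3, 0.0], [10.3, 67.8, 0.0], [10.6, 68.9, 0.0], [11.4, 70.6, 0.0], [10.7, 70.8, 0.0], [10.3, 71.3, 0.0], [11.0, 72.8, 0.0], [10.3, 73.1, 0.0], [10.3, 73.9, 0.0], [10.6, 75.0, 0.0], [11.2, 76.3, 0.0], [9.7, 75.9, 0.0], [10.7, 77.5, 0.0], [10.3, 77.9, 0.0]]
```

apply_moves:
  targets:
    - [[-0.03,0,-0.05,0,-1],[0,0,-0.05,0,-1],[0,0,-0.05,0,-1],[0,0,-0.05,0,-1],[0,0,-0.05,0,-1],[0,0,0,0,-1]]

```text
clock: 12.87
eef_pos: [0.5025, -0.0977, 0.0336]
tool_rot: [0.996, 0.076, 0.0, -0.046]
ft_force: [1.7, 7.3, 13.4]
grip_width: 0.0112
grasp_force: 77.4
```

```bash
python3 - <<'E'
from h import *
st();p=wsnap("w15");a=ridge("w15");print(a[::4,1:].tolist())
E
```

```text
12.87 [ 0.5025 -0.0977  0.0336] yaw 8.69 down [-0.007  0.091 -0.996] F [ 1.7  7.3 13.4] q [-0.24  0.48 -0.26  0.86  0.09  2.75] vel 0.006 grip 0.0112 77.4
[[60.2, -34.9, 0.0], [55.1, -33.9, 0.0], [49.9, -33.6, 0.0], [53.7, 18.0, 1.0], [50.9, 21.7, 1.0], [47.8, 23.7, 1.0], [44.1, 22.8, 1.0], [40.7, 23.4, 1.0], [36.6, 22.1, 0.0], [32.4, 21.1, 0.0], [28.1, 20.3, 0.0], [23.8, 19.7, 0.0], [19.9, 20.3, 0.0], [15.6, 20.2, 0.0], [10.7, 19.3, 0.0], [6.0, 19.4, 0.0], [0.6, 18.4, 0.0], [-4.7, 18.2, 0.0], [-9.9, 18.4, 0.0], [-16.4, 17.3, 0.0], [-22.7, 16.9, 0.0], [10.0, 58.6, 0.0], [11.0, 63.8, 0.0], [11.0, 67.5, 0.0], [10.5, 70.6, 0.0], [9.6, 73.4, 0.0], [10.6, 77.5, 0.0]]
```

apply_moves:
  targets:
    - [[0,0,-0.05,0,-1],[0,0,-0.03,0,-1],[0,0,0,0,0],[0,0,0,0,0.2],[0,0,0,0,0.2],[0,0,0.3,0,0.2],[0,0,0.6,0,0.2],[0,0,0.6,0,0.2]]

```text
clock: 13.58
eef_pos: [0.4976, -0.099, 0.0866]
tool_rot: [0.996, 0.075, -0.006, -0.045]
ft_force: [0.1, -1.1, 1.2]
grip_width: 0.0511
grasp_force: 0.0
```

apply_moves:
  targets:
    - [[0,0,0.7,7,0.2],[0,0,0.7,7,0.2],[0,0,0.5,7,0.2],[0,0,0,7,0.2],[0,0,0,7,0.2],[0,0,0,7,0.2],[0,0,0,7,0.2],[0,0,0,7,0.2]]

```text
clock: 14.25
eef_pos: [0.4988, -0.0994, 0.1629]
tool_rot: [0.843, 0.537, -0.025, -0.037]
ft_force: [0.3, -0.2, -0.9]
grip_width: 0.0511
grasp_force: 0.0
```

```bash
python3 - <<'E'
from h import *
st()
p,d=imaging.camera("side");cv2.imwrite("pics/s16.png",p);print(blobs(p,(100,150,80),(120,255,255)))
p,d=imaging.camera("top");cv2.imwrite("pics/t16.png",p);print(blobs(p,(100,150,80),(120,255,255)))
E
```

```text
14.25 [ 0.4988 -0.0994  0.1629] yaw 64.98 down [-0.082  0.037 -0.996] F [ 0.3 -0.2 -0.9] q [-0.21  0.38 -0.04  1.24  0.02  1.8 ] vel 1.38 grip 0.0511 0.0
[([372.5, 179.4], 30), ([373.6, 197.4], 27), ([326.4, 215.7], 34), ([399.8, 247.1], 51), ([359.4, 281.6], 63), ([163.0, 376.7], 842), ([321.5, 404.9], 86), ([186.0, 449.0], 9)]
[([5.9, 56.0], 88), ([20.2, 164.1], 38), ([152.7, 170.5], 233), ([387.2, 233.9], 44), ([209.7, 263.0], 43), ([324.5, 274.2], 39), ([373.4, 305.8], 42), ([75.5, 319.4], 100)]
```

apply_moves:
  targets:
    - [[0.1,0,0,7,0.2],[0.09,0.02,0,7,0.2],[0,0,0,7,0.2],[0,0,0,7,0.2],[0,0,0,7,0.2],[0,0,0,7,0.2],[0,0,0,7,0.2],[0,0,0,7,0.2]]

```text
clock: 15.02
eef_pos: [0.5065, -0.0985, 0.163]
tool_rot: [0.494, 0.869, -0.039, -0.022]
ft_force: [0.2, 0.3, -0.7]
grip_width: 0.0512
grasp_force: 0.0
```

apply_moves:
  targets:
    - [[0,0,0,7,0.2],[0,0,0,7,0.2],[0,0,0,7,0.2],[0,0,0,7,0.2],[0,0,0,7,0.2],[0,0,0,7,0.2],[0,0,-0.3,7,0.2],[0,0,-0.5,7,0.2]]

```text
clock: 15.68
eef_pos: [0.5084, -0.0988, 0.133]
tool_rot: [0.028, 0.999, -0.045, 0.002]
ft_force: [0.4, 0.4, -0.3]
grip_width: 0.0512
grasp_force: 0.0
```

apply_moves:
  targets:
    - [[0,0,-0.5,7,0.2],[0,0,-0.4,0,0.2],[0,0,-0.3,0,0.2],[0,0,0,0,0.2],[0,0,0,0,0.2]]

```text
clock: 16.1
eef_pos: [0.5059, -0.0984, 0.0828]
tool_rot: [-0.031, 0.999, -0.044, 0.001]
ft_force: [0.3, 1.0, 0.3]
grip_width: 0.0514
grasp_force: 0.0
```

```bash
python3 - <<'E'
from h import *
st();p=wsnap("w17");print(blobs(p,(100,150,80),(120,255,255)))
h=cv2.cvtColor(p,cv2.COLOR_BGR2HSV)
m=cv2.inRange(h,(0,20,110),(12,90,230))|cv2.inRange(h,(168,20,110),(180,90,230))
n,l,s,c=cv2.connectedComponentsWithStats(m);print([(s[i].tolist(),c[i].round(1).tolist()) for i in range(1,n) if s[i,4]>80])
# surface points z 46..56mm near tube
X=ld("w17.npz");cc=cal("wrist");q=R.from_quat(X["q"]).as_matrix();f=q@cc["hand_eye"][:3,2];P=[]
for r in range(60,440,3):
  for k in range(200,430,3):
    z=X["d"][r,k]
    if z>0:
      e,d=wray("w17",(k,r));w=e+d*z/(d@f)
      if .049<w[2]<.056:P.append([*w,k,r])
P=np.array(P);a=np.radians(7.9);u=np.array([np.cos(a),np.sin(a)]);v=np.array([-u[1],u[0]])
al=(P[:,:2]-[.4985,-.0996])@u*1e3;ac=(P[:,:2]-[.4985,-.0996])@v*1e3
s=abs(ac)<9;print(len(P),s.sum(),"along",np.percentile(al[s],[1,50,99]).round(1))
for lo in range(-50,60,10):
  t=s&(al>lo)&(al<lo+10)
  if t.sum()>3:print(lo,t.sum(),"across",ac[t].mean().round(1),"z",np.percentile(P[t,2],90).round(4))
E
```

```text
16.1 [ 0.5059 -0.0984  0.0828] yaw -176.47 down [ 0.004 -0.088 -0.996] F [0.3 1.  0.3] q [-0.14  0.39 -0.24  0.92 -0.09 -0.21] vel 0.031 grip 0.0514 0.0
[([404.0, 59.9], 835), ([172.8, 191.7], 986), ([68.6, 202.4], 654), ([564.5, 209.9], 562), ([327.5, 364.7], 660)]
[([305, 190, 28, 94, 2010], [318.1, 237.0]), ([88, 304, 24, 41, 541], [100.1, 324.7])]
373 370 along [-34.6   8.5  60.2]
-40 22 across -0.6 z 0.0509
-30 44 across -0.7 z 0.0509
-20 43 across -0.7 z 0.0511
-10 41 across -0.6 z 0.0508
0 41 across -0.8 z 0.0509
10 36 across -0.7 z 0.051
20 35 across -0.5 z 0.0512
30 29 across -1.2 z 0.0509
40 36 across -0.8 z 0.0518
50 38 across -0.4 z 0.052
```

apply_moves:
  targets:
    - [[0.01,0,-0.3,4.4,0.2],[0,0,-0.37,0,0.2],[0,0,-0.2,0,0.2],[0,0,0,0,0.2],[0,0,0,0,-0.2],[0,0,0,0,-1],[0,0,0,0,-1],[0,0,0,0,-1]]

```text
clock: 16.82
eef_pos: [0.508, -0.0979, 0.0497]
tool_rot: [-0.07, 0.997, -0.044, 0.005]
ft_force: [-1.5, 2.6, 2.2]
grip_width: 0.011
grasp_force: 58.5
```

apply_moves:
  targets:
    - [[0,0,0,0,-1],[0,0,0.2,0,-1],[0,0,0.4,0,-1],[0,0,0.5,0,-1],[0,0,0.2,0,-1],[0,0,0,0,-1],[0,0,0,0,-1]]

```text
clock: 17.4
eef_pos: [0.5075, -0.0986, 0.1011]
tool_rot: [-0.07, 0.997, -0.044, 0.004]
ft_force: [0.1, 0.3, -0.5]
grip_width: 0.0105
grasp_force: 58.6
```

```bash
cat >> h.py <<'E'
def line(name,col=None):
    """ridge of the held tube, tool at 180 deg: s = distance towards the cap, world z rel TCP"""
    X=ld(name+".npz");c=cal("wrist");q=R.from_quat(X["q"]).as_matrix();f=q@c["hand_eye"][:3,2];H=[]
    for r in range(100,470,2):
        for k in range(280,350,2):
            z=X["d"][r,k]
            if 0<z<.2:
                e,d=wray(name,(k,r));H.append((e+d*z/(d@f)-X["eef"]))
    H=np.array(H)*1e3;Lq=H@q  # tool coords
    m=(abs(Lq[:,1])<4)&(Lq[:,0]<60)&(Lq[:,2]>-60)&(Lq[:,0]>-25)&(Lq[:,2]<30);out=[]
    for x0 in range(-25,56,4):
        t=m&(Lq[:,0]>=x0)&(Lq[:,0]<x0+4)
        if t.sum()>2:
            out.append([np.median(-Lq[t,0]),np.percentile(-Lq[t,2],80),t.sum()])
    return np.array(out).round(1)
E
python3 - <<'E'
from h import *
st();p=wsnap("w18");print(line("w18").tolist())
E
```

```text
17.4 [ 0.5075 -0.0986  0.1011] yaw -171.94 down [ 0.015 -0.088 -0.996] F [ 0.1  0.3 -0.5] q [-0.14  0.37 -0.23  0.95 -0.08 -0.29] vel 0.026 grip 0.0105 58.6
[[23.1, 0.5, 36.0], [19.1, 0.4, 38.0], [15.1, 0.6, 41.0], [10.9, 0.5, 41.0], [6.8, 0.7, 41.0], [3.0, 0.8, 41.0], [-1.1, 0.7, 44.0], [-5.1, 0.8, 46.0], [-10.2, 58.0, 91.0], [-12.3, 1.6, 58.0], [-16.9, 0.9, 51.0], [-21.2, 1.0, 50.0], [-25.2, 0.7, 55.0], [-29.1, 1.0, 62.0], [-33.0, 0.8, 65.0], [-37.0, 1.1, 65.0], [-41.0, 1.1, 68.0], [-45.0, 0.3, 78.0], [-47.3, -2.7, 21.0]]
```

apply_moves:
  targets:
    - [[-0.5,0.03,0,0,-1],[-0.8,0,0,0,-1],[-0.46,0,-0.2,0,-1],[0,0,-0.4,0,-1],[0,0,-0.3,0,-1],[0,0,-0.08,0,-1],[0,0,0,0,-1],[0,0,-0.05,0,-1]]

```text
clock: 18.12
eef_pos: [0.4368, -0.0972, 0.0595]
tool_rot: [-0.07, 0.997, -0.044, 0.003]
ft_force: [0.1, -0.1, 0.2]
grip_width: 0.0108
grasp_force: 58.5
```

apply_moves:
  targets:
    - [[0,0,-0.06,0,-1],[0,0,-0.06,0,-1],[0,0,-0.06,0,-1],[0,0,-0.06,0,-1],[0,0,-0.06,0,-1],[0,0,-0.06,0,-1],[0,0,0,0,-1]]

```text
clock: 18.7
eef_pos: [0.4368, -0.0984, 0.0464]
tool_rot: [-0.07, 0.997, -0.046, 0.004]
ft_force: [-6.4, -3.0, 12.8]
grip_width: 0.0105
grasp_force: 65.5
```

```bash
python3 - <<'E'
from h import *
st();p=wsnap("w19");print(line("w19").tolist())
E
```

```text
18.7 [ 0.4368 -0.0984  0.0464] yaw -171.99 down [ 0.014 -0.091 -0.996] F [-6.4 -3.  12.8] q [-0.17  0.32 -0.47  0.74 -0.09 -0.31] vel 0.008 grip 0.0105 65.5
[[22.8, 10.4, 46.0], [19.1, 9.1, 46.0], [15.1, 7.8, 49.0], [10.8, 7.4, 52.0], [7.1, 5.8, 48.0], [2.9, 5.1, 52.0], [-0.9, 3.8, 49.0], [-5.0, 2.9, 53.0], [-10.1, 57.8, 98.0], [-12.5, 57.5, 71.0], [-16.9, -0.5, 53.0], [-21.1, -1.3, 56.0], [-24.9, -2.6, 55.0], [-29.0, -3.4, 55.0], [-33.0, -4.9, 59.0], [-37.1, -5.8, 56.0], [-41.0, -7.0, 57.0], [-44.4, -8.7, 45.0]]
```

apply_moves:
  targets:
    - [[0,0,-0.06,0,-1],[0,0,-0.06,0,-1],[0,0,-0.06,0,-1],[0,0,-0.06,0,-1],[0,0,-0.04,0,-1],[0,0,0,0,-1]]

```text
clock: 19.25
eef_pos: [0.4383, -0.099, 0.0359]
tool_rot: [-0.069, 0.996, -0.047, 0.005]
ft_force: [-4.9, -3.9, 14.2]
grip_width: 0.0104
grasp_force: 73.9
```

```bash
cat >> h.py <<'E'
def tilt(name):
    L=line(name);L=L[(L[:,1]<40)&(L[:,0]>-43)];k=np.polyfit(L[:,0],L[:,1],1);g=abs(np.polyval(k,L[:,0])-L[:,1])<2;k=np.polyfit(L[g,0],L[g,1],1);t=np.arctan(k[0])
    print("tilt in tool",np.degrees(t),"axis",k[1]-6.5/np.cos(t),len(L))
E
python3 - <<'E'
from h import *
st();p=wsnap("w20");print(line("w20").tolist());tilt("w20");tilt("w19")
E
```

```text
19.25 [ 0.4383 -0.099   0.0359] yaw -172.02 down [ 0.017 -0.092 -0.996] F [-4.9 -3.9 14.2] q [-0.17  0.34 -0.49  0.71 -0.09 -0.31] vel 0.006 grip 0.0104 73.9
[[22.4, 19.8, 40.0], [18.8, 18.2, 56.0], [15.1, 15.9, 63.0], [10.9, 14.1, 55.0], [7.0, 11.7, 59.0], [3.0, 9.7, 60.0], [-1.0, 7.5, 60.0], [-5.1, 5.6, 62.0], [-10.1, 57.6, 104.0], [-12.7, 2.3, 75.0], [-17.1, -0.8, 59.0], [-20.9, -3.1, 59.0], [-25.0, -5.1, 59.0], [-29.0, -7.2, 59.0], [-32.9, -9.3, 58.0], [-37.0, -11.5, 58.0], [-40.9, -13.9, 59.0]]
tilt in tool 27.92480751770021 axis 0.7956674067695628 16
tilt in tool 15.005251387837555 axis -2.6000592683070822 15
```

apply_moves:
  targets:
    - [[0,0,-0.05,0,-1],[0,0,-0.04,0,-1],[0,0,0,0,-1],[0,0,0,0,-1],[0,0,0.3,0,-1],[0,0,0.5,0,-1],[0,0,0.3,0,-1],[0,0,0,0,-1]]

```text
clock: 19.97
eef_pos: [0.4396, -0.0976, 0.0769]
tool_rot: [-0.07, 0.997, -0.045, 0.007]
ft_force: [-0.0, -0.3, 0.2]
grip_width: 0.0107
grasp_force: 74.3
```

```bash
python3 - <<'E'
from h import *
st();p=wsnap("w21");print(line("w21").tolist());tilt("w21")
E
```

```text
19.97 [ 0.4396 -0.0976  0.0769] yaw -171.93 down [ 0.02  -0.088 -0.996] F [-0.  -0.3  0.2] q [-0.16  0.28 -0.44  0.82 -0.08 -0.31] vel 0.055 grip 0.0107 74.3
[[22.0, 21.1, 29.0], [19.4, 19.7, 56.0], [14.9, 17.6, 62.0], [11.1, 15.2, 64.0], [7.0, 12.8, 55.0], [3.0, 10.9, 59.0], [-0.8, 8.6, 66.0], [-4.9, 6.1, 64.0], [-10.2, 57.7, 108.0], [-12.7, 1.8, 68.0], [-17.1, -0.7, 60.0], [-21.0, -2.5, 60.0], [-25.0, -5.0, 60.0], [-28.9, -7.4, 59.0], [-32.9, -9.4, 58.0], [-36.9, -11.9, 60.0], [-40.8, -14.4, 53.0]]
tilt in tool 29.38963517287434 axis 1.5011689573617693 16
```

```bash
python3 - <<'E'
from h import *
n=np.array([-.5,.027,.866]);p0=np.array([.606,.1945,.0755])
X=ld("w12.npz");g=cv2.cvtColor(X["p"],cv2.COLOR_BGR2HSV);m=((g[...,2]>190)&(g[...,1]<35)).astype(np.uint8);m[:, :100]=0;m[:,235:]=0;m[:80]=0;m[250:]=0
k,l,s,_=cv2.connectedComponentsWithStats(m);i=1+s[1:,4].argmax();pt=np.argwhere(l==i)[:,::-1].astype(np.float32)
W=[]
for q in pt:
    e,d=wray("w12",q);W.append(e+d*((p0-e)@n)/(d@n))
W=np.array(W);x=np.array([.866,-.0234,.5]);x/=np.linalg.norm(x);y=np.cross(n,x)
c=np.c_[(W-p0)@x,(W-p0)@y]*1e3
rc=cv2.minAreaRect(c.astype(np.float32));print(len(pt),rc);ctr=p0+rc[0][0]/1e3*x+rc[0][1]/1e3*y;print("centre",ctr)
c=cal("wrist");f=R.from_quat(X["q"]).as_matrix()@c["hand_eye"][:3,2]
D=[]
for r in range(105,230,3):
  for k in range(125,205,3):
    z=X["d"][r,k];e,d=wray("w12",(k,r));w=e+d*z/(d@f);D.append(w)
D=np.array(D);h=(D-ctr)@n;print("depth offset along n mm",np.median(h)*1e3)
A=np.c_[D[:,:2]-ctr[:2],np.ones(len(D))];ok=abs(h-np.median(h))<.006;k=np.linalg.lstsq(A[ok],D[ok,2],rcond=None)[0];print("plane z at ctr",k[2],"slope dir",np.degrees(np.arctan2(k[1],k[0])),"tilt",np.degrees(np.arctan(np.hypot(k[0],k[1]))))
E
```

```text
2889 ((-1.3884925842285156, 2.2984180450439453), (56.55997848510742, 118.69673156738281), 89.195068359375)
centre [0.60487545 0.19683022 0.07477909]
depth offset along n mm 0.32623091186391123
plane z at ctr 0.07544417058465924 slope dir -4.396829936994661 tilt 30.133692668124354
```

apply_moves:
  targets:
    - [[0,0,0.5,0,-1],[0,0,0.7,0,-1],[0.1,0.2,0.7,-1,-1],[0.2,0.5,0.5,-2,-1],[0.3,0.7,0.3,-2,-1],[0.3,0.7,0,-2,-1],[0.3,0.7,0,-2,-1],[0.3,0.7,0,-2,-1]]

```text
clock: 20.68
eef_pos: [0.4972, 0.0442, 0.1815]
tool_rot: [0.027, 0.999, -0.044, -0.001]
ft_force: [0.7, -1.1, -0.3]
grip_width: 0.0108
grasp_force: 74.4
```

apply_moves:
  targets:
    - [[0.3,0.7,0,-2,-1],[0.3,0.7,0,-1.2,-1],[0.3,0.7,0,0,-1],[0.3,0.7,0,0,-1],[0.3,0.7,0,0,-1],[0.2,0.5,0,0,-1],[0.1,0.2,0,0,-1],[0.1,0.3,0,0,-1]]

```text
clock: 21.35
eef_pos: [0.5726, 0.2234, 0.1804]
tool_rot: [0.053, 0.998, -0.045, -0.003]
ft_force: [0.3, -0.1, 0.5]
grip_width: 0.0106
grasp_force: 74.4
```

apply_moves:
  targets:
    - [[0,0.07,-0.3,0,-1],[0,0,-0.4,0,-1],[0,0,-0.2,0,-1],[0,0,0,0,-1],[0,0,0,0,-1]]

```text
clock: 21.77
eef_pos: [0.5721, 0.2249, 0.1453]
tool_rot: [0.054, 0.998, -0.045, -0.003]
ft_force: [0.2, -0.4, -1.4]
grip_width: 0.0109
grasp_force: 74.4
```

```bash
python3 - <<'E'
from h import *
st();p=wsnap("w22");tilt("w22");print(line("w22").tolist())
o=get_obs()
E
```

```text
21.77 [0.5721 0.2249 0.1453] yaw 173.83 down [-0.011 -0.089 -0.996] F [ 0.2 -0.4 -1.4] q [ 0.41  0.56  0.21  1.27 -0.08  0.52] vel 0.03 grip 0.0109 74.4
tilt in tool 29.143177343179737 axis 1.1643093235367425 16
[[22.3, 20.5, 35.0], [18.9, 19.1, 58.0], [14.9, 17.4, 64.0], [10.8, 14.7, 59.0], [7.2, 12.5, 65.0], [2.9, 10.3, 63.0], [-1.0, 8.0, 62.0], [-5.2, 5.7, 64.0], [-9.9, 58.0, 114.0], [-12.9, 1.7, 72.0], [-17.0, -0.9, 57.0], [-20.9, -3.1, 60.0], [-24.9, -5.1, 61.0], [-29.0, -7.5, 59.0], [-32.9, -9.6, 58.0], [-36.9, -12.0, 58.0], [-40.5, -14.4, 51.0]]
```

apply_moves:
  targets:
    - [[-0.05,-0.17,-0.02,0,-1],[-0.1,-0.3,-0.05,0,-1],[-0.05,-0.2,0,0,-1],[0,0,0,0,-1],[0,0,0,0,-1],[0,0,0,0,-1]]

```text
clock: 22.32
eef_pos: [0.5652, 0.1989, 0.1442]
tool_rot: [0.054, 0.998, -0.044, -0.001]
ft_force: [0.1, 0.3, 0.2]
grip_width: 0.0107
grasp_force: 74.4
```

```bash
python3 - <<'E'
from h import *
st();wsnap("w23");tilt("w23")
q=R.from_quat(get_obs()["tool_rot"]).as_matrix();t=np.radians(29.2);c=-np.cos(t)*q[:,0]-np.sin(t)*q[:,2];print("cap dir",c.round(3),"elev",np.degrees(np.arcsin(c[2])),"yaw",np.degrees(np.arctan2(c[1],c[0])))
p,d=imaging.camera("side");cv2.imwrite("pics/s23.png",p);np.savez("s23.npz",p=p,d=d);print(blobs(p,(100,150,80),(120,255,255)))
# side-view cap centroid -> intersect with vertical plane through the tube
tcp=get_obs()["eef_pos"];ctr=np.array(tcp)+.001*c-.0017*q[:,2];print("centre est",ctr.round(4),"target",[.5651,.1983,.1448])
K=cal("side")["camera_matrix"];r=R.from_quat(cal("side")["rotation"]).as_matrix()
for s in(.042,.05,-.05):
    w=r.T@(ctr+s*c-cal("side")["eye"]);print(s,"predicted side px",(K@w/w[2])[:2].round(1))
h=cv2.cvtColor(p,cv2.COLOR_BGR2HSV);m=cv2.inRange(h,(0,25,90),(12,120,255))|cv2.inRange(h,(168,25,90),(180,120,255));m[:,:200]=0;m[:150]=0;m[330:]=0
n,l,s,cc=cv2.connectedComponentsWithStats(m);print([(s[i].tolist(),cc[i].round(1).tolist()) for i in range(1,n) if s[i,4]>25])
E
```

```text
22.32 [0.5652 0.1989 0.1442] yaw 173.85 down [-0.007 -0.087 -0.996] F [0.1 0.3 0.2] q [ 0.38  0.52  0.15  1.23 -0.08  0.49] vel 0.01 grip 0.0107 74.4
tilt in tool 29.21394465357363 axis 1.213292205111638 16
cap dir [ 0.872 -0.051  0.488] elev 29.194141250815754 yaw -3.32249314099226
[([372.3, 179.5], 31), ([373.6, 197.5], 28), ([400.2, 247.2], 45), ([257.3, 264.1], 95), ([359.4, 281.6], 63), ([163.0, 376.7], 833), ([321.6, 404.9], 87), ([186.0, 449.0], 9)]
centre est [0.566  0.1993 0.146 ] target [0.5651, 0.1983, 0.1448]
0.042 predicted side px [258.9 266.2]
0.05 predicted side px [254.1 263.4]
-0.05 predicted side px [312.7 297.7]
[([229, 198, 17, 16, 53], [236.4, 205.4]), ([229, 229, 21, 8, 86], [237.4, 233.0]), ([404, 248, 34, 26, 61], [421.2, 258.8]), ([333, 274, 14, 7, 26], [339.7, 276.8])]
```

apply_moves:
  targets:
    - [[-0.02,-0.02,-0.03,0,-1],[0,0,0,0,-1],[0,0,0,0,-1],[0,0,0,0,-1],[0,0,0,0,-1],[0,0,0,0,-1]]

```text
clock: 22.92
eef_pos: [0.564, 0.1981, 0.1423]
tool_rot: [0.053, 0.998, -0.044, -0.002]
ft_force: [0.2, -0.6, 0.2]
grip_width: 0.0109
grasp_force: 74.4
```

```bash
python3 - <<'E'
from h import *
from workcell import order
st();print(order.job_done())
E
```

```text
22.92 [0.564  0.1981 0.1423] yaw 173.87 down [-0.008 -0.088 -0.996] F [ 0.2 -0.6  0.2] q [ 0.38  0.52  0.14  1.23 -0.08  0.48] vel 0.002 grip 0.0109 74.4
the job is handed in; nothing more can be done
None
```

The reversed tube is held still about 8 cm off the viewer window, centred, cap end uphill at about 29° (slope 30°), and was handed in at 22.9 s; a wrist-joint limit meant I set it back in the cradle once and re-gripped it, and the other two tubes' caps had not moved in the last side picture.

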